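Hold the wash pot's bayonet lid at half vent

ROBOT

A 6-joint arm with a two-finger parallel gripper is mounted at the origin on the work surface. World frame = base frame: x ahead of the robot, y to its left, z up, the work surface at z = 0. Lengths are in mm, angles in rad, forces in N, time in s.
With the tool pointing down it reaches from about 400 to 925 mm from the base axis. Payload 3.4 kg.
Tool frame: the origin (TCP) lies at the very end of the fingers, on their centre line; the grasp point (between the pads) lies 19 mm behind it; x points along the fingers, z is the direction in which the jaws open and shut, and the axes are right-handed (so a half turn about x gives the same grasp; the last joint's range is limited). The gripper opens to 85 mm and grips with 20 to 120 N. Pads are 22 mm wide; open, the fingers measure 114 mm over their backs; the gripper's body (76 mm by 85 mm) begins 54 mm behind the grasp point. The pads swing forward as they close: fully open they stand 13 mm farther back than shut.
Start: joints at [1.187, 0.307, 1.506, -0, 1.328, -0.073], TCP at [175.87, 547.449, 231.305] pointing down, gripper open.
Joint ranges: [-3.12, 3.12], [-1.05, 2.28], [0.14, 2.33], [-1.42, 4.57], [0.1, 2.73], [-2.68, 2.68]. Speed limits (rad/s): [2.57, 2.57, 3.14, 3.14, 3.14, 3.14].

INTERFACE

Orientations are given as a 3x3 rotation matrix whose columns are the frame's x, y, z axes.
In Python, from bench import robot, jaws, kinematics, optics gives the robot as it stands. The module is installed in compiled form; this text tells all that it offers. Calls block until the motion is done:
- robot.move_ptp(position, orientation): joint-space move of the TCP to a pose.
- robot.move_straight(position, ori=None, vel=150, guard=None): straight line of the TCP; ori=None keeps the orientation; vel is the mean speed in mm/s. With guard (N) it stops when the force on the tool has changed by that much, and returns True; else False.
- robot.movej(angles): joint-space move.
- jaws.command_gripper(opening, grip_force=None): finger opening in mm; grip_force is the grip in N (None keeps the last); returns when the fingers have stopped.
- robot.pause(seconds).
- kinematics.inverse_kinematics(position, orientation): joint angles nearest the present ones, or None.
- robot.get_obs(): the state.
- optics.snapshot(name): name is "scene" or "top" or "wrist"; returns a dict with "img" (400x640x3 uint8, red, green, blue), "fx", "fy", "cx", "cy" (pixels), "k1" (the pictures are not rectified: a ray, as slopes to the right and down, at radius r is drawn at 1 + k1 r^2 times it, then the intrinsics apply), "world_from_camera" (4x4, takes a point from camera to world coordinates). Camera axes: x right, y up, looking along -z (the intrinsics and any distortion apply to the point x, -y, -z); pixel columns grow to the right and rows downward; lengths in mm; the calibration is good to about 2 mm. A picture is of the moment at which its call begins. There is no depth.
A pose or a line that the arm cannot do raises robot.Unreachable and nothing moves.
- robot.job_done(): hands the job in, once; it reports no verdict.
The state is a dict: "clock": time; "joints": joint angles; "joint_velocities": joint speeds; "joint_efforts": joint torques, N m; "ee_pos": TCP position; "tcp_rot": TCP orientation; "contact_force": force on the tool from outside, world axes, zero at the start; "moment": the same for the moment, N m; "grip_width": finger opening in mm.
Only numpy, scipy, OpenCV 4.12 (cv2) and the standard library are available. Lean on these libraries where they do the work, as an engineer would, in place of code of your own. Each camera call takes 0.05 s, during which the arm holds its last target.

TASK

Pick up the blue bayonet lid, drop its two pins through the notches of the white wash pot (lid's white lines at the rim's white marks) until it sits flush on the rim, then twist it clockwise, seen from above, to the yellow half-way marks, so that the vent stands half open. Stop there, well short of the red marks where the lock clicks (it must never click), and finish while still gripping the lid: a spring turns it back if it is let go. Leave the other things on the bench alone.

Things in the scene. Friction and masses are not known exactly. Their poses are not given: they have to be found in the camera images.
- lid: Loose blue bayonet lid, 0.12 to 0.2 kg, upright on a white pad 120 x 120 x 8 mm. Origin: centre of its plug's underside, z up. Plug 58 mm across (foot chamfered to 50), 22 mm deep; flange 88 mm across, at 22 to 28 mm. Two steel pins, 10 mm thick, stick out of the plug along +x and -x, tips 38 mm from the axis, middle at 7.5 mm; white lines on the flange above them. Half a turn makes no difference.
- lid_grip (a point): Middle of the lid's grip bar, on the lid's axis 46 mm above its origin. The bar stands on the flange: 56 mm long along the lid's x (over the pins), 16 mm thick along its y, at 28 to 64 mm above the origin; take it from above across its thickness.
- pot: White pot 108 mm across (foot 136), fixed, turned differently each time. Origin: centre of its underside, z up. Its mouth, 62 mm across, has an 8 mm thick collar with two notches about 15 mm wide along the pot's +x and -x. With lid x along pot x (either way, within about 4 degrees) the lid drops in until its flange rests on the rim: lid origin 78 mm above the pot's. Anticlockwise is blocked.
- pot_rim (a point): Centre of the pot's mouth at the height of its flat rim, 100 mm above the pot's origin. On the outer black rim, twice, half a turn apart: a white mark at the notch; a yellow mark 35 degrees clockwise of it (half-way); a red mark at 70 degrees, where the lock clicks; its sprung balls begin to resist at about 60. Turned clockwise, the pins run under the collar with 1.5 mm of up-and-down play.
- half_mark (a point): One of the two yellow half-way marks: on the pot's rim, 50 mm from its axis, 35 degrees clockwise (seen from above) of the pot's +x. Either end of the lid's x axis, i.e. of its bar and white lines, should point at it at the end.
- vent_ring (a joint): Sprung vent ring inside the pot, pushed round by the lid's pins. Radians, 0 at rest, grows clockwise. Stays 0 for the lid's first 7 degrees (0.13 rad) after the notch, then turns with the lid one to one: 0.48 half-way, about 0.92 where the balls begin to resist, 1.09 at the click. The spring resists with 0.04 N m at first, 0.08 N m half-way, and turns the lid back if let go.
- vial: Bystander, leave alone: small amber glass jar with a white cap, 28 mm across, 50 mm tall. Origin at its underside.
- thumbscrew: Bystander, leave alone: steel thumbscrew standing on its 30 mm head, 26 mm tall. Origin at its underside.
- wash_block: Bystander, leave alone: white plastic block with three round wells, 60 x 110 x 45 mm. Origin at its underside.
- trough: Bystander, leave alone: open white trough with one divider, 90 x 140 x 45 mm. Origin at its underside.
- tip_rack: Bystander, leave alone: grey rack with a blue top and rows of small tips, 86 x 126 x 46 mm. Origin at its underside.
- microplate: Bystander, leave alone: clear flat plate with rows of round wells, 84 x 126 x 14 mm. Origin at its underside.
- driver: Bystander, leave alone: screwdriver with a black handle, lying flat. Origin at its underside.
Not all that is in view belongs to the job. Leave any green or pink look-alike of the lid alone.

How it is judged:
By the outcome, as a careful person would: the job done as asked, in the order asked, and still so for the second after the job is handed in, while the arm keeps its last pose, push and grip.
It also fails if it takes over 50 s, if anything falls off the work surface, if the arm or the gripper's body presses on something with over 40 N, if the wrist force passes 120 N, or if a joint passes its speed limit or range.

## Working session

There is one attempt and no reset: what is moved stays moved. The work goes in short steps, each a Python script; the robot and the scene stay as the last script left them, time stands still between calls to the robot, and variables do not carry over. Pictures are saved under pics/ and viewed, and the job is handed in when it is done.

```bash
mkdir -p pics; ls; cat > h.py <<'E'
import numpy as np, cv2
from bench import robot, jaws, kinematics, optics
def snap(name,fn):
    s=optics.snapshot(name); cv2.imwrite('pics/'+fn+'.png',cv2.cvtColor(s['img'],cv2.COLOR_RGB2BGR)); np.save('pics/'+fn+'.npy',s,allow_pickle=True); return s
def load(fn): return np.load('pics/'+fn+'.npy',allow_pickle=True).item()
def K(s): return np.array([[s['fx'],0,s['cx']],[0,s['fy'],s['cy']],[0,0,1.]]),np.array([s['k1'],0,0,0.])
def rays(s,px):
    k,d=K(s); px=np.asarray(px,float).reshape(-1,1,2)
    u=cv2.undistortPoints(px,k,d).reshape(-1,2)
    M=s['world_from_camera']; v=np.c_[u[:,0],-u[:,1],-np.ones(len(u))]@M[:3,:3].T
    return M[:3,3],v
def plane(s,px,z):
    o,v=rays(s,px); return o+v*((z-o[2])/v[:,2])[:,None]
def proj(s,P):
    k,d=K(s); M=np.linalg.inv(s['world_from_camera']); p=np.atleast_2d(P)@M[:3,:3].T+M[:3,3]
    p=p*[1,-1,-1]; return cv2.projectPoints(p.astype(float),np.zeros(3),np.zeros(3),k,d)[0].reshape(-1,2)
def down(a): # jaw axis z at yaw a, x down
    z=np.array([np.cos(a),np.sin(a),0]); x=np.array([0,0,-1.]); return np.c_[x,np.cross(z,x),z]
E
python3 - <<'E'
from h import *
for n in ['scene','top','wrist']:
    s=snap(n,n+'0'); print(n,s['fx'],s['cx'],s['cy'],s['k1'],s['world_from_camera'].round(2).tolist())
o=robot.get_obs(); print(o['clock'],o['ee_pos'],o['tcp_rot'].round(3) if hasattr(o['tcp_rot'],'round') else o['tcp_rot'],o['grip_width'])
E
```

```text
pics
scene 386.86186070580345 319.35765499623676 195.15240816755357 -0.04009866230479361 [[0.82, -0.39, 0.42, 995.39], [0.57, 0.56, -0.6, -593.82], [0.0, 0.74, 0.68, 750.4], [0.0, 0.0, 0.0, 1.0]]
top 517.0077083465776 314.74805529413675 203.89951264803886 0.008675569216377969 [[0.03, 0.99, -0.17, 332.1], [-1.0, 0.03, 0.01, 28.25], [0.02, 0.17, 0.99, 1478.17], [0.0, 0.0, 0.0, 1.0]]
wrist 347.6202769550799 315.91397065321866 197.09797491617564 -0.03147722976435414 [[0.31, -0.92, -0.25, 111.22], [0.95, 0.29, 0.08, 567.89], [-0.0, -0.27, 0.96, 372.43], [0.0, 0.0, 0.0, 1.0]]
0.15 [175.6418437  546.93711951 230.57613774] [[-0.001 -0.952  0.306]
 [-0.002  0.306  0.952]
 [-1.     0.    -0.002]] 85.3777493630984
```

View pics/scene0.png

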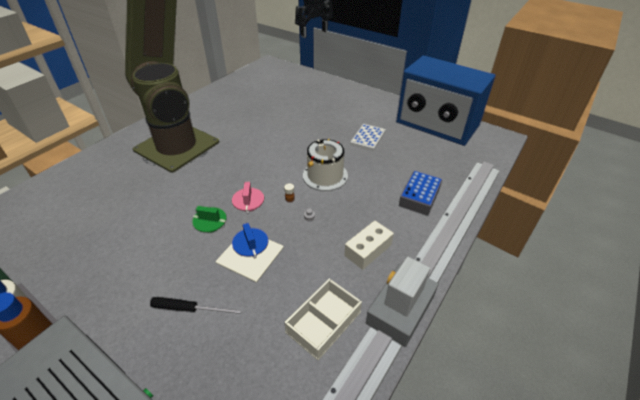

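View pics/top0.png

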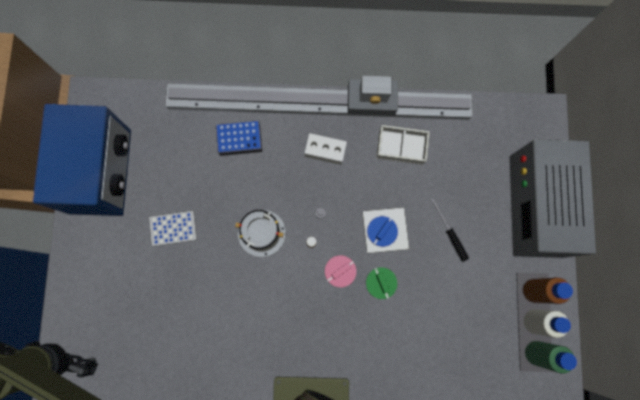

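View pics/wrist0.png

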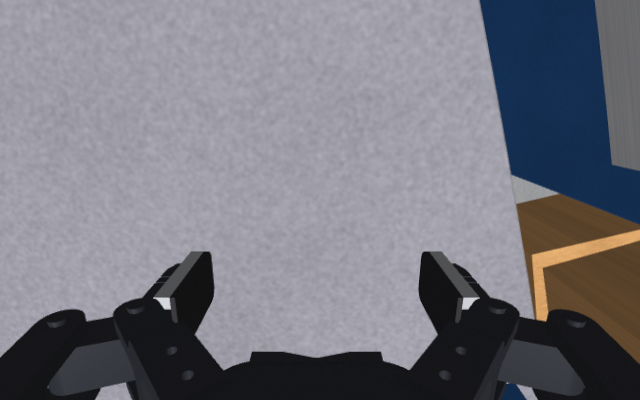

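In the scene view, three things could be taken for the lid: blue (250,241), green (208,217) and pink (248,198). In the top view they are at (382,231), (381,283) and (340,271). I choose the blue one because it stands on the white pad. The pot is at (325,165) in scene and (261,231) in top. Next I locate it roughly and check a close crop.

```bash
python3 - <<'E'
from h import *
s=load('top0'); c=load('scene0')
print('lid',plane(s,[[382,231]],32),plane(c,[[250,242]],36)); print('pot',plane(s,[[260,229]],100),plane(c,[[325,150]],100))
print('vial',plane(s,[[311,241]],50),'screw',plane(s,[[321,212]],26),'pad',plane(s,[[363,210],[405,208],[408,249],[366,251]],8).round(0).tolist())
a=cv2.resize(cv2.cvtColor(s['img'],4)[190:310,325:425],None,fx=4,fy=4,interpolation=cv2.INTER_CUBIC)
b=cv2.resize(cv2.cvtColor(s['img'],4)[190:310,215:315],None,fx=4,fy=4,interpolation=cv2.INTER_CUBIC)
cv2.imwrite('pics/crop0.png',np.hstack([a,b])[:, :800])
E
```

```text
lid [[ 504.29055686 -185.43543688   32.        ]] [[ 510.47184924 -190.13257533   36.        ]]
pot [[491.49295928 151.83491003 100.        ]] [[496.57922244 150.11445051 100.        ]]
vial [[468.2448855  13.9774016  50.       ]] screw [[553.92931056 -12.21699843  26.        ]] pad [[566.0, -134.0, 8.0], [576.0, -255.0, 8.0], [458.0, -264.0, 8.0], [449.0, -144.0, 8.0]]
```

View pics/crop0.png

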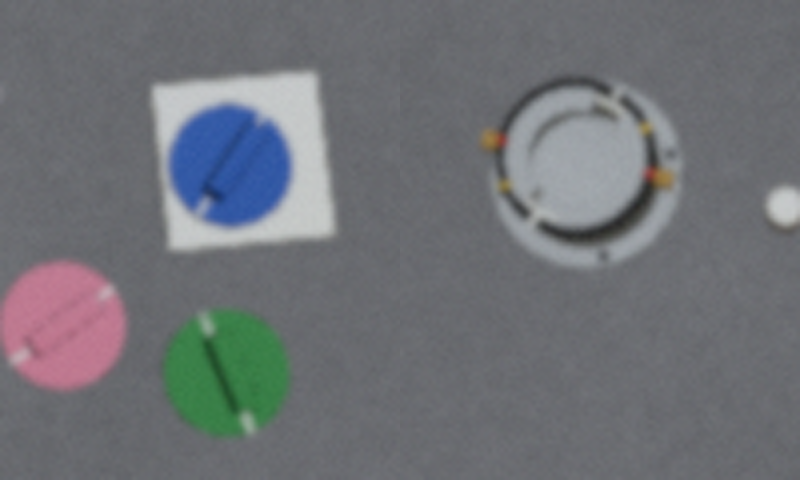

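Blue lid confirmed: it sits on the white pad, with its bar and white lines at crop (260,118) and (205,205). The pot's white marks are at crop (618,97) and (540,215), with yellow and red clockwise of them. Next I plan the yaws and take a close wrist view of each.

```bash
python3 - <<'E'
from h import *
s=load('top0')
def ang(p): d=p[0]-p[1]; return np.degrees(np.arctan2(d[1],d[0]))
L=plane(s,[[390,219.5],[376.25,241.2]],36); P=plane(s,[[269.5,214.3],[250,243.7]],100)
tl,tp=ang(L),ang(P); print(L,P,tl,tp)
for k in (90,-90):
  for nm,pos,a in (('lid',[504,-187,230],tl),('lidlow',[504,-187,40],tl),('potup',[494,151,210],tp),('pot',[494,151,110],tp),('potend',[494,151,110],tp-35)):
    q=kinematics.inverse_kinematics(pos,down(np.radians(a+k))); print(k,nm,None if q is None else np.round(q,2))
E
```

```text
[[ 537.14781566 -207.24806866   36.        ]
 [ 474.58778446 -168.89765778   36.        ]] [[532.00355126 128.18176566 100.        ]
 [451.35892207 176.5697917  100.        ]] -31.50903727948811 -30.96440876645358
90 lid [-0.43  0.26  1.59 -0.    1.3  -1.45]
90 lidlow [-0.43  0.47  1.82 -0.    0.85 -1.45]
90 potup [ 0.21  0.24  1.66 -0.    1.24 -0.82]
90 pot [ 0.21  0.35  1.79 -0.    1.   -0.82]
90 potend [ 0.21  0.35  1.79 -0.    1.   -0.2 ]
-90 lid [-0.43  0.26  1.59 -0.    1.3   1.69]
-90 lidlow [-0.43  0.47  1.82 -0.    0.85  1.69]
-90 potup [ 0.21  0.24  1.66 -0.    1.24  2.33]
-90 pot [ 0.21  0.35  1.79 -0.    1.    2.33]
-90 potend None
```

```bash
python3 - <<'E'
from h import *
robot.move_ptp([494,151,250],down(np.radians(-31+90))); robot.pause(.2); snap('wrist','wpot')
robot.move_ptp([506,-188,220],down(np.radians(-31.5+90))); robot.pause(.2); snap('wrist','wlid')
o=robot.get_obs(); print(o['clock'],o['ee_pos'],o['joints'],o['contact_force'],o['moment'])
E
```

```text
3.775 [ 506.33990005 -186.91001137  220.19835508] [-4.32012072e-01  2.66726624e-01  1.59589896e+00  1.86400099e-04
  1.27867305e+00 -1.45490019e+00] [-0.50542336 -0.46277802  0.16693914] [-0.02384992  0.01538974 -0.0155796 ]
```

View pics/wpot.png

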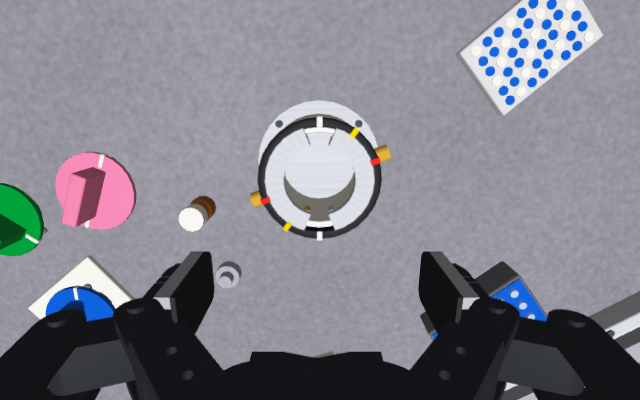

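View pics/wlid.png

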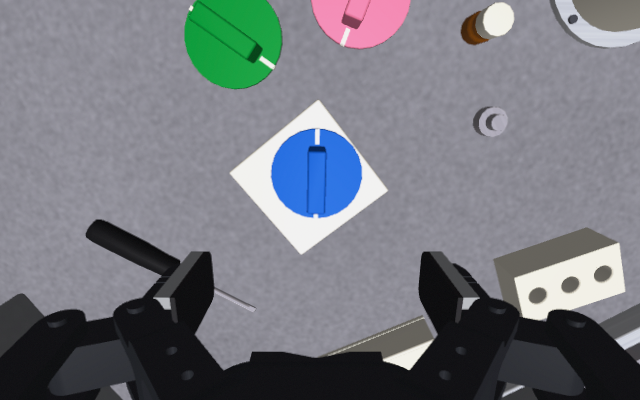

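The pot view shows the rim ring centred near (320,177), with white marks at (320,121) and (320,236), yellow at (355,132) and (288,227), and red at (376,161) and (265,200). The lid view shows the flange centred near (317,172), with white lines at (317,136) and (316,216). One more view with the wrist turned half round will show the camera's own offset.

```bash
cat > m.py <<'E'
from h import *
def ellc(mask):
    cs=cv2.findContours(mask.astype(np.uint8),cv2.RETR_EXTERNAL,cv2.CHAIN_APPROX_NONE)[0]
    return cs
def circ(P):
    A=np.c_[2*P[:,:2],np.ones(len(P))]; x=np.linalg.lstsq(A,(P[:,:2]**2).sum(1),rcond=None)[0]
    r=np.sqrt(x[2]+x[0]**2+x[1]**2); e=np.hypot(*(P[:,:2]-x[:2]).T)-r; return x[:2],r,e
def rfit(P):
    for i in range(6):
        c,r,e=circ(P); P=P[np.abs(e)<max(2*np.std(e),.5)]
    return c,r,np.std(e),len(P)
def lid(s,z=36,near=(506,-187)):
    im=s['img'].astype(int); R,G,B=im[...,0],im[...,1],im[...,2]
    m=(B>120)&(B-R>60)&(B-G>30)
    p0=proj(s,[*near,z])[0]; yy,xx=np.mgrid[:400,:640]; m&=np.hypot(xx-p0[0],yy-p0[1])<75
    cs=max(ellc(m),key=cv2.contourArea).reshape(-1,2); cs=cv2.convexHull(cs).reshape(-1,2)
    c,r,e,n=rfit(plane(s,cs,z))
    # white lines: white pixels inside radius 43 of centre
    P=plane(s,np.c_[xx.ravel(),yy.ravel()],z)[:,:2].reshape(400,640,2); d=np.hypot(*(P-c).transpose(2,0,1))
    w=((im.min(2)>170)&(d<41)&(d>29)).astype(np.uint8)
    n_,lab,st,ce=cv2.connectedComponentsWithStats(w); out=[]
    for i in range(1,n_):
        if st[i,4]>8: q=plane(s,[ce[i]],z)[0,:2]-c; out.append((st[i,4],np.hypot(*q).round(1),np.degrees(np.arctan2(q[1],q[0])).round(2)))
    return c,r,e,n,out
E
python3 - <<'E'
from m import *
robot.move_ptp([506,-188,220],down(np.radians(-31.5-90))); robot.pause(.2); s2=snap('wrist','wlid2')
o=robot.get_obs(); print(o['clock'],o['ee_pos'])
for f in ('wlid','wlid2'): print(f,*lid(load(f)))
s=load('wpot'); im=s['img'].astype(int)
yy,xx=np.mgrid[:400,:640]; z=100
P=plane(s,np.c_[xx.ravel(),yy.ravel()],z)[:,:2].reshape(400,640,2)
c=np.array([494,151.])
near=np.hypot(*(P-c).transpose(2,0,1))<62
blk=(im.max(2)<60)&near
for it in range(4):
    d=np.hypot(*(P-c).transpose(2,0,1)); m=blk&(d>40)&(d<60)
    # outer edge: farthest dark pixel per angle bin
    a=np.round(np.degrees(np.arctan2(*(P-c).transpose(2,0,1)[::-1]))/3).astype(int); pts=[]
    for k in np.unique(a[m]):
        w=m&(a==k); i=np.argmax(np.where(w,d,0)); pts.append(P.reshape(-1,2)[i])
    c,r,e,n=rfit(np.array(pts)); print('pot',c,r,e,n)
d=np.hypot(*(P-c).transpose(2,0,1))
hsv=cv2.cvtColor(s['img'],cv2.COLOR_RGB2HSV)
for nm,mm in (('white',(im.min(2)>170)&(d>46)&(d<53)),('yellow',(hsv[...,0]>24)&(hsv[...,0]<36)&(hsv[...,1]>150)&(hsv[...,2]>150)&(d<56)&(d>43)),('red',((hsv[...,0]<6)|(hsv[...,0]>174))&(hsv[...,1]>150)&(hsv[...,2]>120)&(d<56)&(d>43))):
    n_,lab,st,ce=cv2.connectedComponentsWithStats(mm.astype(np.uint8))
    for i in range(1,n_):
        if st[i,4]>4:
            q=plane(s,[ce[i]],z)[0,:2]-c; print(nm,st[i,4],ce[i].round(1),np.hypot(*q).round(1),np.degrees(np.arctan2(q[1],q[0])).round(2))
E
```

```text
6.675 [ 506.02231943 -187.9995001   220.02102763]
wlid [ 507.11307198 -186.89164875] 43.41052527310694 0.11684977751393372 39 [(np.int32(62), np.float64(34.9), np.float64(147.21))]
wlid2 [ 507.77183994 -187.06205759] 43.41303929821966 0.15648861364250052 43 [(np.int32(64), np.float64(35.3), np.float64(-32.65))]
pot [493.78313062 155.2091669 ] 52.65925337404751 0.23340065639698124 103
pot [493.81869287 155.16232232] 52.65443458314748 0.217670964953113 103
pot [493.82430024 155.16081739] 52.65142760386852 0.21383112399612145 103
pot [493.82430024 155.16081739] 52.65142760386852 0.21383112399612145 103
white 48 [319.5 121.5] 49.4 148.86
white 5 [361. 145.] 46.2 99.77
white 5 [274.4 149. ] 46.2 -156.32
white 5 [269.8 157. ] 46.3 -146.51
white 5 [368.2 156. ] 46.4 85.78
white 37 [265.9 180.4] 45.8 -120.54
white 107 [359.6 205.2] 42.1 26.64
white 38 [278.8 212.4] 46.1 -81.48
white 22 [296.9 226.2] 46.6 -56.0
white 30 [319.  234.5] 50.1 -30.93
yellow 50 [354.1 132.3] 49.8 113.65
yellow 37 [286.7 226.2] 51.1 -65.28
red 52 [375. 161.] 50.2 78.35
red 49 [265.  200.2] 50.6 -100.02
```

Both lid views agree within 0.7 mm, giving a centre of (507.4, -187.0) and bar at -32.7°. The flange radius measures 43.4 mm, against a true 44. The pot centre is about (494.4, 154.9) with the notch at -30.9°. The yellow and red marks, at 114.2° and 79.2°, are consistent with that. Now the grasp.

```bash
python3 - <<'E'
from m import *
O=down(np.radians(-32.7+90))
jaws.command_gripper(50,60)
robot.move_ptp([507.4,-187,110],O)
hit=robot.move_straight([507.4,-187,39.5],vel=80,guard=6)
o=robot.get_obs(); print(hit,o['ee_pos'],o['contact_force'],o['grip_width'])
if not hit:
    jaws.command_gripper(5,60); o=robot.get_obs(); print(o['grip_width'],o['ee_pos'],o['contact_force'],o['clock'])
    robot.move_straight([507.4,-187,45],vel=40)
    robot.move_straight([507.4,-187,200],vel=150)
    o=robot.get_obs(); print(o['grip_width'],o['ee_pos'],o['contact_force'],o['moment'],o['clock'])
    snap('wrist','whold')
E
```

```text
False [ 507.84579534 -187.18698992   39.87260896] [-0.65235081  0.13253521  0.69159273] 49.7921507570114
15.12502546498009 [ 507.81887203 -187.23333621   40.12933031] [ 0.10120224 -0.08010006  4.26133752] 11.1833
15.186430731428667 [ 506.61568255 -186.65265556  198.99820966] [-0.10784323  0.38593502 -1.62286288] [-0.01684277 -0.00794998  0.00775833] 12.6583
```

View pics/whold.png

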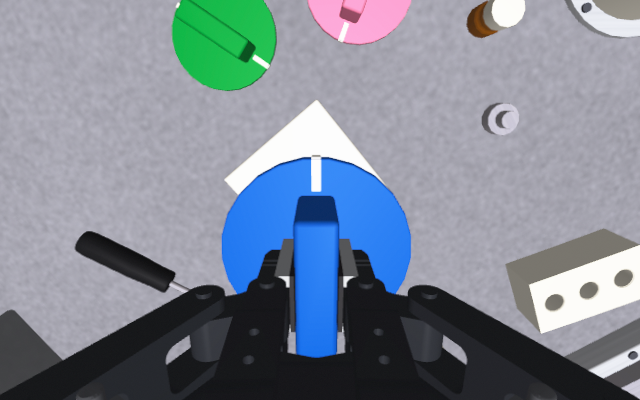

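The lid is held: the width reads 15.2 mm and the load is 1.6 N. The flange arc shows at rows 157–300, with the white line at (316,172). Next I measure the lid in hand and look at the pot again from an offset pose.

```bash
cat > m2.py <<'E'
from m import *
def pot(s,c=(494.4,154.9),z=100,side=None):
    im=s['img'].astype(int); c=np.array(c); yy,xx=np.mgrid[:400,:640]
    P=plane(s,np.c_[xx.ravel(),yy.ravel()],z)[:,:2].reshape(400,640,2)
    hsv=cv2.cvtColor(s['img'],cv2.COLOR_RGB2HSV)
    d=np.hypot(*(P-c).transpose(2,0,1)); M={}
    for nm,mm in (('white',(im.min(2)>150)&(d>46.5)&(d<52.5)),('yellow',(hsv[...,0]>24)&(hsv[...,0]<36)&(hsv[...,1]>150)&(hsv[...,2]>150)&(d<56)&(d>43)),('red',((hsv[...,0]<6)|(hsv[...,0]>174))&(hsv[...,1]>150)&(hsv[...,2]>120)&(d<56)&(d>43))):
        n_,lab,st,ce=cv2.connectedComponentsWithStats(mm.astype(np.uint8))
        for i in range(1,n_):
            if st[i,4]>15:
                q=plane(s,[ce[i]],z)[0,:2]; v=q-c; M.setdefault(nm,[]).append(q); print(nm,st[i,4],ce[i].round(1),q.round(2),np.hypot(*v).round(1),np.degrees(np.arctan2(v[1],v[0])).round(2))
    return M
def held(s,z,near):
    im=s['img'].astype(int); R,G,B=im[...,0],im[...,1],im[...,2]
    m=(B>120)&(B-R>60)&(B-G>30); m[:, :200]=0; m[:,430:]=0; m[270:]=0; m[:130]=0
    cs=max(ellc(m),key=cv2.contourArea).reshape(-1,2); cs=cs[cs[:,1]<240]
    # outermost per column/row: hull top arc
    h=cv2.convexHull(cs).reshape(-1,2); h=h[h[:,1]<238]
    c,r,e,n=rfit(plane(s,h,z)); return c,r,e,n
E
python3 - <<'E'
from m2 import *
s=load('whold'); o=robot.get_obs(); R=np.array(o['tcp_rot']); t=np.array(o['ee_pos'])
z=t[2]-40.1+36
c,r,e,n=held(s,z,t); print('held',c,r,e,n,'tool yz off',(np.r_[c,z]-t)@R[:,1],(np.r_[c,z]-t)@R[:,2])
O=down(np.radians(-30.9+90)); sh=-60*O[:,1]
robot.move_ptp([494.4+sh[0],154.9+sh[1],240],O); robot.pause(.4)
s=snap('wrist','wpot2'); print(robot.get_obs()['ee_pos'],robot.get_obs()['clock'],sh); pot(s)
E
```

```text
held [ 505.47973679 -185.84802864] 43.234126266094066 0.1560056290572468 22 tool yz off 1.3498397385697691 0.049624023781391365
[545.9959541  123.56207117 239.9917283 ] 14.3583 [ 51.48389434 -30.81247512  -0.        ]
white 61 [316.   42.9] [451.88 180.08] 49.4 149.37
white 18 [274.8  64.5] [448.89 145.18] 46.5 -167.95
white 16 [257.  107.5] [468.58 115.87] 46.8 -123.48
white 42 [361.  145.7] [537.05 171.46] 45.7 21.22
white 37 [271.4 146.7] [500.39 108.81] 46.5 -82.59
white 72 [315.4 171.9] [536.54 128.69] 49.6 -31.89
yellow 64 [354.3  54.5] [473.87 200.79] 50.3 114.1
yellow 20 [282.  160.2] [514.09 110.3 ] 48.7 -66.18
red 64 [377.1  87.5] [503.98 204.16] 50.2 78.99
red 58 [257.5 132.6] [485.13 105.43] 50.3 -100.62
```

View pics/wpot2.png

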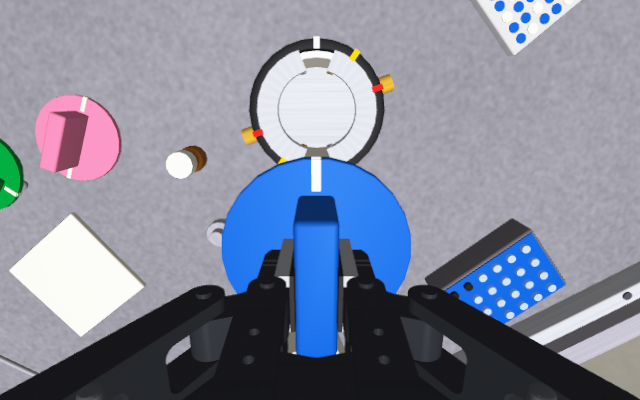

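```bash
python3 - <<'E'
from m2 import *
s=load('wpot2'); o=robot.get_obs(); R=np.array(o['tcp_rot']); t=np.array(o['ee_pos'])
z=t[2]-40.1+36
c,r,e,n=held(s,z,t); v=np.r_[c,z]-t; print('held',c,r,e,n,v@R[:,1],v@R[:,2])
w=np.array([plane(s,[p],z)[0] for p in ([316.3,158],[315.8,190])]); d=w[0]-w[1]; print('line yaw',np.degrees(np.arctan2(d[1],d[0])), 'tool y yaw',np.degrees(np.arctan2(R[1,1],R[0,1])))
im=s['img']; m=(im.min(2)>170); m[:,:305]=0;m[:,328:]=0;m[:161]=0;m[189:]=0
yy,xx=np.nonzero(m); rows=np.unique(yy); P=plane(s,[[xx[yy==r].mean(),r] for r in rows],z); f=cv2.fitLine(P[:,:2].astype(np.float32),cv2.DIST_L2,0,.01,.01).ravel(); print('lid line yaw',np.degrees(np.arctan2(f[1],f[0])),rows[[0,-1]])
O=down(np.radians(-30.85+90)); tgt=np.array([494.5,154.8,0])-1.0*O[:,1]
robot.move_ptp([*tgt[:2],160],O); robot.pause(.4); o=robot.get_obs(); print(o['ee_pos'],o['contact_force'],o['moment'],o['clock'])
# flush => TCP z = 78+ (40.1-8)=110.1 ; pins reach collar top at TCP ~ 100+32-2.5
hit=robot.move_straight([*tgt[:2],134],vel=60,guard=8); o=robot.get_obs(); print(hit,o['ee_pos'],o['contact_force'],o['clock'])
if not hit:
    hit=robot.move_straight([*tgt[:2],108.5],vel=25,guard=10); o=robot.get_obs(); print(hit,o['ee_pos'],o['contact_force'],o['moment'],o['clock'])
snap('scene','sc2'); snap('top','top2')
E
python3 - <<'E'
import sys; sys.path.insert(0,'.')
E
python3 -c "
import cv2
a=cv2.imread('pics/sc2.png')[100:220,260:400]; cv2.imwrite('pics/c2.png',cv2.resize(a,None,fx=5,fy=5,interpolation=2))"
```

```text
held [544.96264422 124.10459426] 43.26759614171895 0.10215882986949737 25 1.1652210126367073 -0.0660461767529688
line yaw 148.14749318080354 tool y yaw 149.04941437864596
lid line yaw -31.002981 [161 188]
[496.28038007 154.18166756 160.67761667] [ 0.43077973 -0.39311167 -1.05491378] [-0.03575931 -0.01255625  0.00973616] 15.2417
False [495.13791095 154.24436914 133.49818186] [-0.0365895  -0.30411431 -2.15150835] 15.825
True [495.02781995 154.23460703 109.92665722] [-0.16813227 -0.28683826  4.44245267] [ 0.05668737 -0.11010359  0.04478691] 16.7167
```

View pics/c2.png

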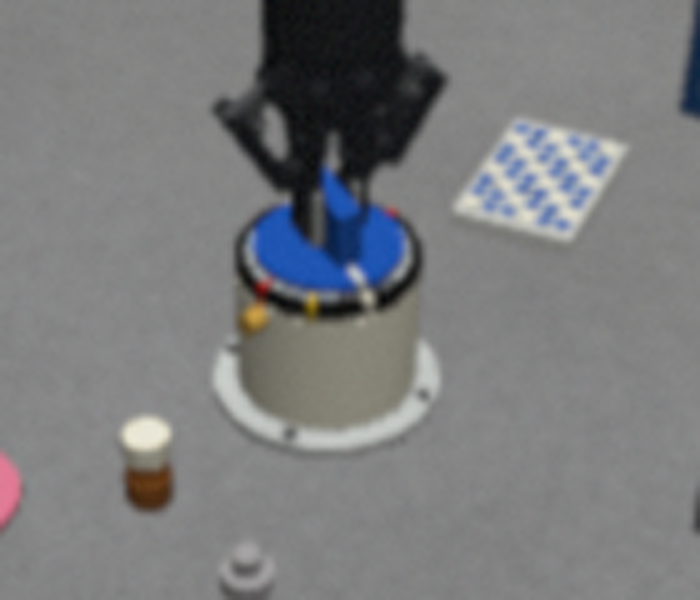

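The lid dropped in: the TCP stopped at z = 109.9, against 110.1 expected when flush. The crop shows the flange down on the rim and the lid's white line at the white mark (358,285). Now I twist clockwise in small steps about the lid's axis.

```bash
python3 - <<'E'
from h import *
o=robot.get_obs(); t=np.array(o['ee_pos']); R=np.array(o['tcp_rot']); 
def yw(): R=np.array(robot.get_obs()['tcp_rot']); return np.degrees(np.arctan2(R[1,2],R[0,2]))-90
y0=-30.85; O=down(np.radians(y0+90)); c=t[:2]+1.0*O[:2,1]
np.save('c.npy',c); print(c,yw(),o['moment'],o['contact_force'])
for dy in (3,7,12,17,22,27):
    O=down(np.radians(y0-dy+90)); p=c-1.0*O[:2,1]
    t0=robot.get_obs()['clock']; robot.move_straight([*p,109.9],O,vel=2); o=robot.get_obs()
    print(dy,round(o['clock']-t0,2),round(yw(),2),np.round(o['ee_pos'],2),np.round(o['contact_force'],1),np.round(o['moment'],3),round(o['grip_width'],2))
    if np.abs(o['contact_force']).max()>25 or abs(o['moment'][2])>1: print('stop');break
robot.pause(.3);o=robot.get_obs(); print(yw(),np.round(o['contact_force'],1),np.round(o['moment'],3),o['clock'])
snap('top','top3'); snap('scene','sc3'); snap('wrist','w3')
E
python3 -c "
import cv2
a=cv2.imread('pics/sc3.png')[120:210,270:390]; cv2.imwrite('pics/c3.png',cv2.resize(a,None,fx=6,fy=6,interpolation=2))"
```

```text
[494.17397542 154.72264959] -30.850390883031267 [ 0.06325388 -0.13982305 -0.0223022 ] [-0.25306366 -0.68916113  5.59381187]
3 0.58 -33.86 [495.23 154.35 109.91] [0.8 2.3 2.5] [ 0.335 -0.244 -0.038] 15.14
7 0.25 -37.76 [495.13 154.05 109.92] [0.4 2.1 1.9] [ 0.209 -0.176 -0.015] 15.16
12 0.25 -42.67 [495.06 153.96 109.93] [ 0.9 -0.2  1.4] [ 0.214 -0.19  -0.018] 15.13
17 0.25 -47.62 [494.97 153.9  109.91] [1.  1.1 3.2] [ 0.251 -0.289 -0.067] 15.24
22 0.25 -52.61 [494.91 153.87 109.91] [1.4 0.3 2.4] [ 0.19  -0.326  0.012] 15.13
27 0.25 -57.6 [494.84 153.83 109.94] [1.6 0.1 2.6] [ 0.108 -0.232  0.006] 15.44
-57.773623407962454 [1.6 1.1 2.3] [ 0.115 -0.346  0.069] 18.95
```

View pics/c3.png

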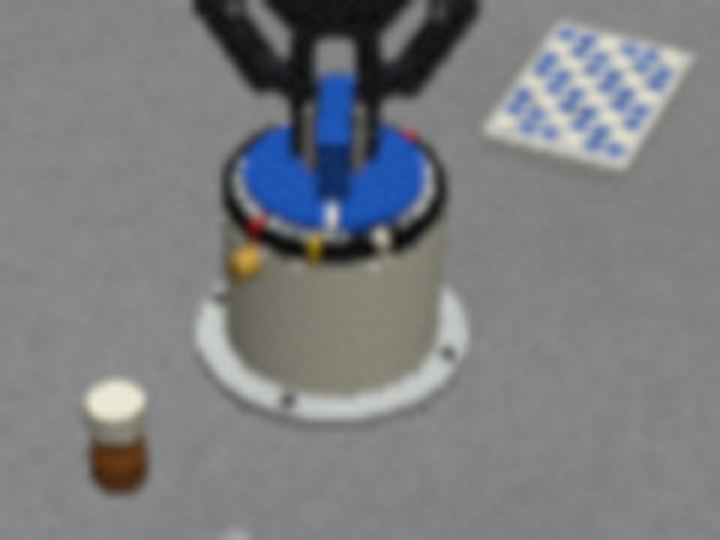

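View pics/w3.png

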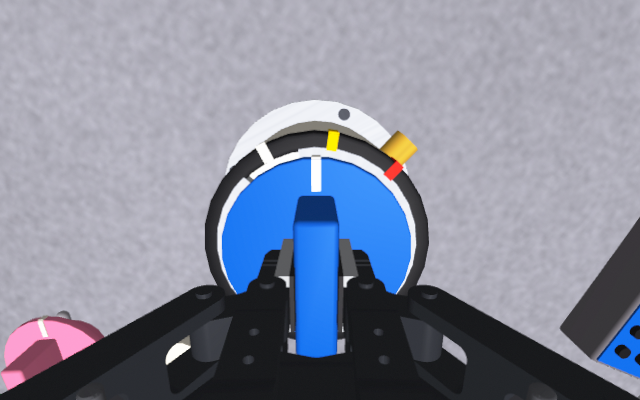

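The lid stands at about 27° with its line at (316,172), just short of the yellow mark at (333,141). However, the finger width has risen from 15.2 to 18.95 mm, so the grip may be slackening. I check that before going on.

```bash
python3 - <<'E'
from m2 import *
def yw(): R=np.array(robot.get_obs()['tcp_rot']); return np.degrees(np.arctan2(R[1,2],R[0,2]))-90
o=robot.get_obs(); print(o['grip_width'],o['clock'],o['joints'],np.round(o['moment'],3))
jaws.command_gripper(5,90)
for i in range(4):
    o=robot.get_obs(); print(o['clock'],round(o['grip_width'],2),np.round(o['contact_force'],1),np.round(o['moment'],3),round(yw(),2)); robot.pause(.25)
snap('wrist','w4')
E
python3 -c "
import cv2
a=cv2.imread('pics/w4.png')[110:310,190:440]; cv2.imwrite('pics/c4.png',cv2.resize(a,None,fx=3,fy=3,interpolation=2))"
```

```text
15.33922078435582 19.1 [ 2.20019307e-01  3.55526133e-01  1.78667017e+00 -1.02962670e-04
  9.99194232e-01 -3.41697477e-01] [ 0.116 -0.412  0.163]
19.3167 14.55 [1.3 0.8 2.7] [ 0.135 -0.432  0.105] -57.84
19.5667 14.59 [1.5 1.3 3.2] [ 0.143 -0.398  0.157] -57.84
19.8167 14.79 [1.3 0.3 3.2] [ 0.124 -0.406  0.136] -57.85
20.0667 15.01 [2.3 0.8 3.9] [ 0.097 -0.347  0.173] -57.85
```

View pics/c4.png

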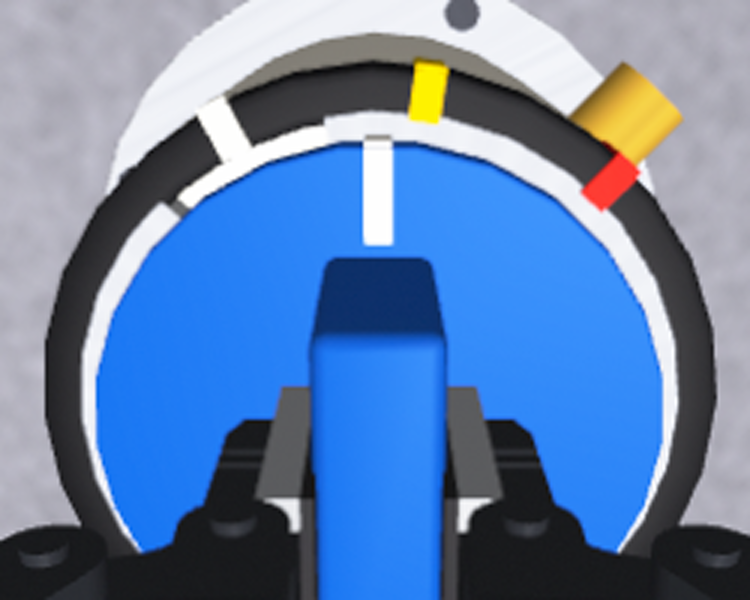

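The 18.95 reading was a passing glitch: the width is back at about 15 mm and the pads sit tight on the bar. The close crop shows the lid line at (378,190), still left of the yellow mark at (430,92). Now the rest of the twist.

```bash
cat > fin.py <<'E'
from m2 import *
def yw(): R=np.array(robot.get_obs()['tcp_rot']); return np.degrees(np.arctan2(R[1,2],R[0,2]))-90
def go(dy):
    c=np.load('c.npy'); O=down(np.radians(-30.85-dy+90)); p=c-1.0*O[:2,1]
    robot.move_straight([*p,109.9],O,vel=2); o=robot.get_obs()
    print(dy,round(o['clock'],2),round(yw(),2),np.round(o['ee_pos'],2),np.round(o['contact_force'],1),np.round(o['moment'],3),round(o['grip_width'],2))
def check(fn):
    s=snap('wrist',fn); M=pot(s,(494.5,154.8))
    im=s['img']; m=(im.min(2)>170); m[:,:305]=0;m[:,328:]=0;m[:161]=0;m[189:]=0
    yy,xx=np.nonzero(m); rows=np.unique(yy); P=plane(s,[[xx[yy==r].mean(),r] for r in rows],106)
    v=P[:,:2]-[494.5,154.8]; print('lid line, radius/angle about pot axis',np.hypot(*v.mean(0)),np.degrees(np.arctan2(*v.mean(0)[::-1])))
    f=cv2.fitLine(P[:,:2].astype(np.float32),cv2.DIST_L2,0,.01,.01).ravel(); print('line dir',np.degrees(np.arctan2(f[1],f[0])))
E
python3 - <<'E'
from fin import *
go(31);go(35);robot.pause(.4); print(yw()); check('w5'); snap('scene','sc5')
E
python3 -c "
import cv2
a=cv2.imread('pics/w5.png')[110:310,190:440]; cv2.imwrite('pics/c5.png',cv2.resize(a,None,fx=3,fy=3,interpolation=2))"
```

```text
31 20.62 -61.78 [494.76 153.88 110.01] [1.9 0.4 5.1] [ 0.064 -0.37  -0.095] 14.86
35 20.87 -65.72 [494.63 153.86 109.98] [1.3 1.3 4.9] [ 0.068 -0.403 -0.064] 14.54
-65.75558971077945
white 108 [347.  153.6] [488.66 200.84] 46.4 97.22
white 53 [297.7 149.8] [468.23 193.52] 46.8 124.15
white 150 [252.1 162.2] [452.05 180.21] 49.5 149.1
white 144 [404.2 207.6] [523.31 189.22] 44.9 50.07
white 80 [223.2 213.1] [448.51 152.71] 46.0 -177.39
white 34 [406.1 276.2] [540.75 158.77] 46.4 4.9
yellow 194 [316.3 139.6] [473.86 200.91] 50.5 114.12
red 194 [381.8 160.5] [503.97 204.43] 50.5 79.19
lid line, radius/angle about pot axis 36.285339568047355 114.63740549980461
line dir -65.78749
```

View pics/c5.png

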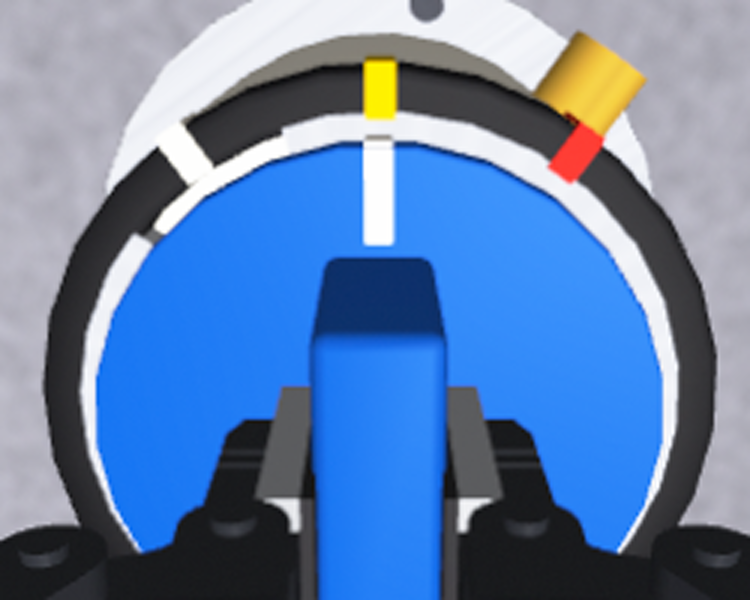

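The lid's line direction is 114.2° and the yellow mark is at 114.1°. In the crop they line up at column 379. I do a short hold test and check the bystanders before handing in.

```bash
python3 - <<'E'
from fin import *
robot.pause(1.0); o=robot.get_obs(); print(o['clock'],yw(),o['grip_width'],np.round(o['contact_force'],1),np.round(o['ee_pos'],2)); check('w6')
a=load('scene0')['img'].astype(int); b=load('sc5')['img'].astype(int); d=(np.abs(a-b).max(2)>40).astype(np.uint8)
n,l,st,ce=cv2.connectedComponentsWithStats(cv2.dilate(d,np.ones((3,3)))); print([(st[i].tolist()) for i in range(1,n) if st[i,4]>30])
E
```

```text
22.3667 -65.7555501369213 14.754194670007484 [2.  0.3 5.5] [494.68 153.82 109.97]
white 107 [347.2 153.7] [488.76 200.85] 46.4 97.11
white 53 [297.7 149.8] [468.23 193.52] 46.8 124.15
white 150 [252.1 162.2] [452.05 180.21] 49.5 149.1
white 145 [404.2 207.7] [523.35 189.2 ] 44.9 50.01
white 80 [223.2 213.1] [448.51 152.71] 46.0 -177.39
white 34 [406.1 276.2] [540.75 158.77] 46.4 4.9
yellow 195 [316.4 139.5] [473.87 200.94] 50.5 114.09
red 194 [381.8 160.5] [503.97 204.43] 50.5 79.19
lid line, radius/angle about pot axis 36.285234997661505 114.63743413336847
line dir -65.78941
[[124, 0, 48, 87, 3167], [173, 0, 52, 110, 4094], [270, 0, 30, 27, 404], [328, 0, 27, 21, 307], [301, 17, 50, 144, 4445], [300, 23, 11, 15, 87], [125, 88, 23, 37, 543], [155, 92, 14, 13, 111], [230, 222, 40, 38, 1059]]
```

View pics/sc5.png

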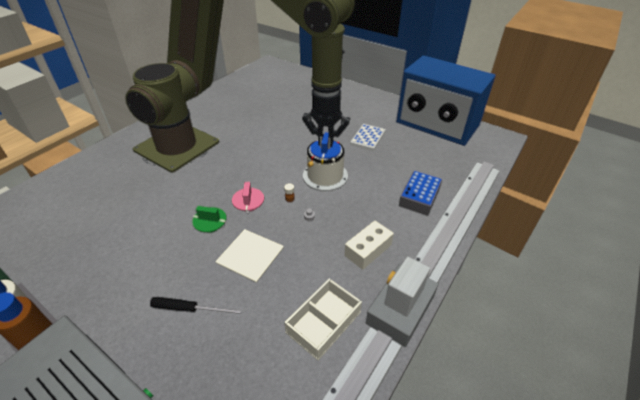

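The hold is steady over a second. Between the two scene pictures only the arm, the lid and the emptied pad at (250,255) have changed; the bystanders stand as before.

```bash
python3 -c "
from h import *
robot.job_done()"
```

```text
the job is handed in; nothing more can be done
```

I picked up the blue lid, dropped it through the pot's notches until it sat flush, and twisted it clockwise to the yellow half-way marks. I handed the job in at about 22 s of robot time with the lid still gripped; the robot reports no verdict.

- **Alignment:** the lid's line points along 114.2° and the yellow mark is at 114.1°, 35° past the notch. That is well short of where the balls begin to resist.
- **Seating:** the tool stands at z = 110.0 mm, against 110.1 mm expected when flush, with a light push of about 5 N.
- **Hold:** the arm's angle did not change over a second of waiting.
- **Bystanders:** the before and after pictures show nothing else on the bench moved.

**Readings that disagreed:**
- The finger width read 18.95 mm once at 27°. It was back at 15.3 mm on the next reading and the lid had not moved; I raised the grip to 90 N anyway.
- Measured about the pot's axis, the lid's line sits at 114.6°, about 0.5° off its own direction. That fits the lid sitting slightly off centre in its clearance.
- The vent ring cannot be seen under the lid, so I judged it half open from the lid's angle.

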